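Hang a washed rail container back between its neighbours

TASK

The white container that lies on the worktop belongs on the top rail of the stand, in the gap between the two containers hanging there. First stand it upright on its base on the worktop and let go of it; then take it again, lower it between its neighbours and leave it hanging freely by its hook over the top rail, on the robot's side like the others. Do not unhook or shift the two neighbours, and leave the mug, the tin and the lemon where they are.

Things in the scene. Friction and masses are not known exactly. Their poses are not given: they have to be found in the camera images.
- container: Container to hang: open white box, loose, 0.17 to 0.29 kg. Origin: centre of underside; own z up through the mouth, +x to its back. 84 deep (x), 60 wide (y), 80 mm high, walls 3.5. Heavy floor: mass centre 24 mm up. Starts lying on its front (+x up), mouth to the robot's left within 25 deg. Tipped up 40 deg or more from lying, it falls upright by itself. It stands firmly.
- container_tab (a point): Point in the container's finger tab, for holding it from above: own x 40, y 0, z 130 mm, 13 mm below the tab's top. The tab is 8 mm thick (own x 36 to 44), 24 mm wide (y) and spans z 109 to 143; it stands on top of the hook, above the box's back wall. Axes as the container's.
- container_hook (a point): Middle of the underside of the hook's crown: own x 51, y 0, z 107 mm; it lies on top of the rail when hung. Hook 26 mm wide (y): strap x 38 to 42 up the back wall, crown z 107 to 111, lip x 60 to 64 down to z 86, then flared outward to x 68 at z 78. Slot for the rail: 18 mm (x 42 to 60), open downward. Axes as the container's.
- stand: Steel rail stand, fixed. Origin on the worktop under the rail; own x away from the robot (within 12 deg), y left along the rail. Top rail: rod 10 mm thick, axis at z 145 mm, between posts 18 mm thick at y -165 and +165. A second such rod lies right below, axis at z 70. Wooden foot board 12 mm high, x -110 to 40; a low drip tray lies on it under the gap.
- rail_top (a point): Middle of the top rail's length, on its top line, 150 mm above the stand's origin. Axes as the stand's.
- left_container: Neighbour hanging left of the gap: like the container, but 95 mm high, so its hook and tab are 15 mm farther up. Its tab ends 36 mm above the rail. Loose, 0.24 kg. Hangs on the robot's side of the rail, leaning 6 deg, mouth to the robot (lip behind the rail, back against the lower rod). Origin: centre of underside, 23 mm up; +x to its back, z up.
- right_container: Neighbour hanging right of the gap: same shape and size as the container (80 mm high), loose, 0.22 kg, hanging like the left one. Origin: centre of underside, 38 mm up; +x to its back, z up. The clear gap between the neighbours is 76 to 80 mm; its middle is midway between their origins, up to 40 mm off the rail's middle.
- mug: White mug 92 x 132 x 105 mm standing right of the stand, a bystander. Origin at the middle of its underside.
- tin: Food tin, 57 mm in diameter, 72 mm high, standing right of the mug, behind the lying container, a bystander. Origin at the centre of its underside.
- lemon: Lemon, 78 x 55 x 56 mm, lying in front of the stand, a bystander. Origin at the middle of its underside.

How it is judged:
On the way:
1. the container stands upright on its base on the worktop, let go by the fingers and at rest (angle between container's own z axis and vertical below 0.1 rad and height (world z) of container between -0.006 and 0.008 m and contact force between the fingers and container below 0.3 N and linear speed of container below 0.03 m/s), for 0.3 s.
At the end, for the whole second after the job is handed in: Container hangs at rest by its hook on the top rail (crown within 8 mm of rail top in height, 12 mm fore and aft), box on the robot's side, within 0.25 rad of upright, between the neighbours, which hang within 20 mm of where they were; mug, tin, lemon within 40 mm of theirs (x of container_hook in the frame of rail_top between -0.012 and 0.012 m and z of container_hook in the frame of rail_top between -0.008 and 0.008 m and x of container in the frame of stand below -0.02 m and angle between container's own z axis and vertical below 0.25 rad and y of container in the frame of left_container below -0.045 m and y of container in the frame of right_container above 0.045 m and linear speed of each of container, left_container, right_container below 0.03 m/s and distance of each of left_container, right_container from where it was at the start of the episode below 0.02 m and distance of each of mug, tin, lemon from where it was at the start of the episode below 0.04 m); the robot touches nothing.
It fails at once if a neighbour is unhooked or shifted by more than 30 mm (distance of any of left_container, right_container from where it was at the start of the episode above 0.03 m).
It fails at once if the mug, the tin or the lemon is moved by more than 60 mm (distance of any of mug, tin, lemon from where it was at the start of the episode above 0.06 m).
It also fails if it takes over 64 s, if anything falls off the work surface, if the arm or the gripper's body presses on something with over 40 N, if the wrist force passes 120 N, or if a joint passes its speed limit or range.

ROBOT

A 7-joint arm with a two-finger parallel gripper is mounted at the origin on a cart in front of the work surface, level with it; the furniture and walls round the work are solid. World frame = base frame: x ahead of the robot, y to its left, z up, the work surface at z = 0. Lengths are in m, angles in rad, forces in N, time in s.
With the tool pointing down it reaches from about 0.4 to 0.85 m from the base axis. Payload 4.5 kg.
Tool frame: the origin (TCP) lies at the very end of the fingers, on their centre line; the grasp point (between the pads) lies 19 mm behind it; z points along the fingers, y is the line along which they close (so a half turn about z gives the same grasp; the last joint's range is limited). The gripper opens to 88 mm and grips with 3 to 60 N. Pads are 18 mm wide; open, the fingers measure 123 mm over their backs; the gripper's body (75 mm by 187 mm) begins 45 mm behind the grasp point.
Start: joints at [-1.26, 0.689, -0.195, 1.565, 0.157, 0.902, -0.215], TCP at [0.171, 0.601, 0.239] pointing down, gripper open.
Joint ranges: [-3.01, 3.01], [-0.46, 2.08], [-1.47, 1.51], [0.13, 2.56], [-1, 4.14], [0.04, 2.09], [-2.66, 2.66]. Speed limits (rad/s): [2.57, 2.57, 3.14, 3.14, 3.14, 3.14, 3.14].

INTERFACE

Orientations are given as a unit quaternion [x, y, z, w].
In Python, from plant import r, eyes, nets gives the robot as it stands.
- The arm moves only by the shell command python3 -m pendant 'ROWS' [FORCE]. ROWS is JSON, a list of rows, each an object of numbers: "claw": the opening, from 0 (shut) to 1 (fully open); "dx", "dy", "dz": the shift along the world's x, y, z in mm; "twist": the turn about the world's z in rad. In form: [{"claw": .., "dx": .., "dy": .., "dz": .., "twist": ..}, ...]. A call has 1 to 8 rows; each row is the pose to reach, as a shift and turn from the pose commanded when the call began; what a row does not reach only later rows make up. A row lasts 1/10 s, in which the tool goes at most 50 mm and 8.59 degrees, less where a joint would pass 70% of its speed; a pose out of reach is approached as far as the arm can. A call with a gripper value outside its range is refused whole. The fingers move at their own pace and stop on an object; FORCE is the grip in N (left out, the last holds). Time passes only in rows, so rows that repeat a pose let the fingers close. It gives the time, the measured TCP pose, the force, the opening and the grip force at its end, in the units of the state.
- r.get_state(): the state, without advancing time (a new reading comes with each control period).
- eyes.snapshot(name): name is "scene" or "top"; returns (picture, depth): 400x640x3 uint8, blue, green, red; 400x640 float32, m along the optical axis (not along the pixel's ray), 0 where there is no reading.
- eyes.camera_info(name): a dict with "K" (3x3 intrinsics, pixels), "world_to_cam" (4x4, takes a point from world to camera coordinates). Camera axes: x right, y down, z forward; pixel columns grow to the right and rows downward; lengths in m; the calibration is good to about 2 mm. A picture is of the moment at which its call begins. camera_info takes no time and is no camera call.
- r.finish_job(): hands the job in; it is judged then, once.
Trained networks look in the newest picture that a camera, given by its name, has taken for a name from the list of things; names that differ only in an ending like _2 or _b are one class to them, and where a whole thing is asked for, a point or a joint stands for the part that bears it (a point fixed in the world has none). Each returns a list of dicts, best first, with "confidence" (0 to 1); they miss things now and then, are a little off and sometimes report something else, mostly with a low value. They report only what shows in the picture. A call takes as long as a camera call.
- nets.spot_in(camera, query): "box" ([left, top, width, height] as shares, 0 to 1, of the picture: columns of its width, rows of its height, round what is visible of it).
- nets.place_of(camera, query): "position" ([column, row] as shares, 0 to 1, of the picture: columns of its width, rows of its height: a listed point, or the origin of a listed thing).
The state is a dict: "clock": time; "q": joint angles; "qd": joint speeds; "joint_torque": joint torques, N m; "tool_pos": TCP position; "eef_rot": TCP orientation; "contact_force": force on the tool from outside, world axes, zero at the start; "moment": the same for the moment, N m; "opening": opening from 0.0 (shut) to 1.0 (fully open); "finger_force": force on a finger pad.
Only numpy, scipy, OpenCV 4.12 (cv2) and the standard library are available. Lean on these libraries where they do the work, as an engineer would, in place of code of your own. Each camera call takes 0.05 s, during which the arm holds its last target. There are 200 camera calls.

## Working session

There is one attempt and no reset: what is moved stays moved. The work goes in short steps, Python scripts to look and compute and a shell command to move; the robot and the scene stay as the last step left them, time stands still between calls to the robot, and variables do not carry over. Pictures are saved under pics/ and viewed, at most 10 in all, crops included, and the job is handed in when it is done.

```bash
mkdir -p pics; cat > h.py <<'E'
import numpy as np, cv2
from plant import r, eyes, nets
def cloud(name):
    p,d=eyes.snapshot(name); i=eyes.camera_info(name); K=np.array(i["K"]); T=np.linalg.inv(np.array(i["world_to_cam"]))
    v,u=np.mgrid[0:400,0:640]; c=np.stack([(u-K[0,2])/K[0,0]*d,(v-K[1,2])/K[1,1]*d,d],-1)
    w=c@T[:3,:3].T+T[:3,3]; w[d==0]=np.nan
    return p,d,w
E
python3 - <<'E'
from h import *
print(r.get_state())
ims=[]
for n in("scene","top"):
    p,d,w=cloud(n); ims.append(p); np.save(n+".npy",w); cv2.imwrite(f"pics/{n}0.png",p)
    i=eyes.camera_info(n); print(n,np.round(i["K"],1).tolist(),np.round(i["world_to_cam"],3).tolist())
    for q in("container","left_container","right_container","mug","tin","lemon","stand"):
        for k in nets.spot_in(n,q)[:2]:
            b=k["box"]; print(n,q,round(k["confidence"],2),np.round([b[0]*640,b[1]*400,b[2]*640,b[3]*400]))
    for q in("container","container_tab","container_hook","rail_top","left_container","right_container"):
        for k in nets.place_of(n,q)[:3]:
            c=np.array(k["position"])*[640,400]; print(n,"pt",q,round(k["confidence"],2),np.round(c,1), np.round(w[min(399,int(c[1])),min(639,int(c[0]))],3))
E
```

```text
{'clock': 0.0, 'q': array([-1.26016794,  0.69000104, -0.19452051,  1.56634332,  0.15730332,
        0.9024966 , -0.21508014]), 'qd': array([-4.76855769e-04,  1.61235008e-04, -7.61279676e-04, -1.38581865e-03,
       -9.28246609e-05, -1.01316772e-05, -1.23801208e-03]), 'joint_torque': array([ 1.44397873e-04, -5.27559972e+01, -1.26691114e+00, -1.53425592e+01,
       -5.25930827e-02,  6.50520204e-03,  1.72060008e-04]), 'tool_pos': array([0.17068793, 0.60058041, 0.23789975]), 'eef_rot': array([ 1.37917484e-01,  9.90443288e-01, -9.25715937e-04, -6.27164770e-05]), 'contact_force': array([0.25283747, 0.04533463, 0.866181  ]), 'moment': array([ 0.07823295, -0.04169218,  0.00242066]), 'finger_force': 0.0, 'opening': 0.9982517785901875}
scene [[484.8, 0.0, 324.4], [0.0, 484.8, 194.6], [0.0, 0.0, 1.0]] [[1.0, 0.005, -0.016, -0.537], [-0.005, -0.824, -0.567, 0.064], [-0.017, 0.567, -0.824, 1.561], [0.0, 0.0, 0.0, 1.0]]
scene container 0.97 [287. 250.  26.  55.]
scene left_container 0.92 [319. 112.  33.  43.]
scene right_container 0.98 [311. 146.  35.  39.]
scene mug 0.96 [340. 217.  40.  45.]
sce
[... 938 characters left out ...]
ntainer 0.64 [362. 211.  48.  25.]
top right_container 0.77 [258. 176.  24.  40.]
top mug 0.88 [335. 152.  30.  32.]
top tin 0.7 [396. 158.  21.  23.]
top lemon 0.52 [284. 232.  21.  23.]
top stand 0.7 [186. 161. 126.  67.]
top pt container 0.9 [409.2 221.9] [ 0.474 -0.306  0.084]
top pt container_tab 0.58 [365.3 223.6] [ 0.469 -0.173  0.086]
top pt container_tab 0.26 [223.5 191.3] [0.575 0.268 0.029]
top pt container_hook 0.79 [372.8 227.1] [ 0.458 -0.207 -0.002]
top pt rail_top 0.73 [244.6 177.7] [0.602 0.18  0.151]
top pt rail_top 0.47 [292.6 246. ] [0.401 0.048 0.053]
top pt left_container 0.86 [223.2 191.5] [0.575 0.268 0.029]
top pt right_container 0.6 [270.2 198.2] [0.55  0.117 0.043]
```

View pics/scene0.png

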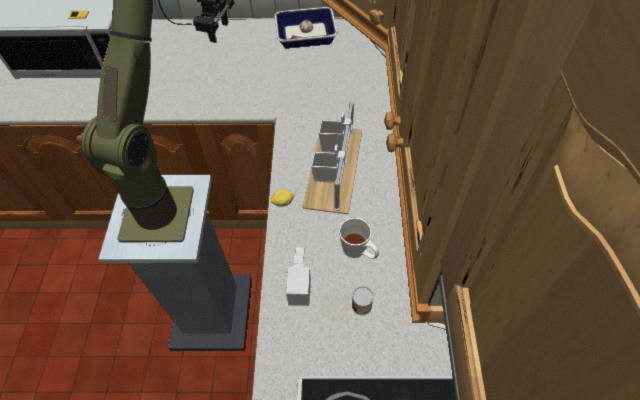

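View pics/top0.png

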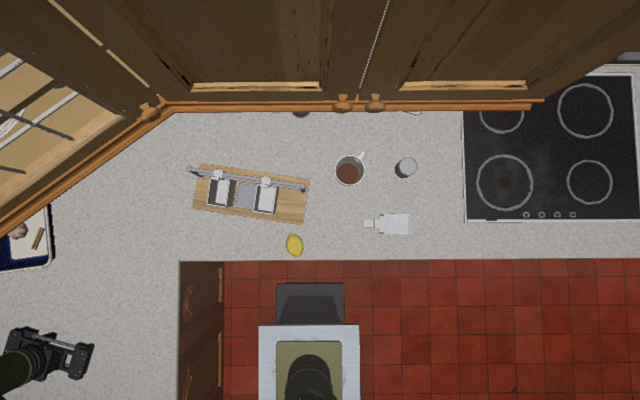

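The top view shows the container lying at about (387,224) with its tab left at (366,224). The stand sits at (250,190) and the gap between its containers at about (247,195). The mug is at (350,170), the tin at (405,168) and the lemon at (294,245). Next I'll measure these from the depth clouds.

```bash
python3 - <<'E'
from h import *
for n in("scene","top"):
    w=np.load(n+".npy"); P=w.reshape(-1,3); P=P[np.isfinite(P[:,0])]
    def sel(P,x,y,z): return P[(P[:,0]>x[0])&(P[:,0]<x[1])&(P[:,1]>y[0])&(P[:,1]<y[1])&(P[:,2]>z[0])&(P[:,2]<z[1])]
    B=sel(P,(.38,.56),(-.36,-.1),(.07,.094)); print(n,"box top",len(B),B.min(0).round(3),B.max(0).round(3),np.median(B[:,2]))
    (c,s,a)=cv2.minAreaRect(sel(B,(.3,.6),(-.4,-.215),(0,1))[:,:2].astype(np.float32)); print(" box rect",np.round(c,3),np.round(s,3),a)
    for y in np.arange(-.32,-.14,.01):
        S=sel(B,(.3,.6),(y,y+.01),(0,1)); 
        if len(S): print("  y%.3f"%(y+.005),len(S),"x %.3f %.3f"%(S[:,0].min(),S[:,0].max()), "z %.3f"%np.median(S[:,2]))
    L=sel(P,(.38,.56),(-.36,-.1),(.097,.13)); print(" lip",len(L),L.min(0).round(3) if len(L) else 0,L.max(0).round(3) if len(L) else 0)
    # stand: rail and tabs
    R=sel(P,(.5,.72),(0,.4),(.135,.155)); 
    T=sel(P,(.5,.72),(0,.4),(.160,.200)); print(" railpts",len(R),"tabpts",len(T))
    if len(R)>5:
        f=cv2.fitLine(R[:,:2].astype(np.float32),cv2.DIST_HUBER,0,.01,.01).ravel(); print(" rail line",f.round(3),"yaw dir",np.degrees(np.arctan2(f[1],f[0])),R.min(0).round(3),R.max(0).round(3))
    for y in np.arange(0.02,.38,.01):
        S=sel(P,(.5,.72),(y,y+.01),(.135,.200))
        if len(S): print("  y%.3f"%(y+.005),len(S),"x %.3f %.3f %.3f"%(S[:,0].min(),np.median(S[:,0]),S[:,0].max()),"z %.3f %.3f"%(np.median(S[:,2]),S[:,2].max()))
p=cv2.imread("pics/top0.png")[140:260,180:420]; q=cv2.imread("pics/scene0.png")[90:310,260:390]
a=cv2.resize(p,None,fx=3.3,fy=3.3,interpolation=2); cv2.imwrite("pics/c0.png",a)
cv2.imwrite("pics/c1.png",cv2.resize(q,None,fx=2.7,fy=2.7,interpolation=2))
E
```

```text
scene box top 729 [ 0.435 -0.31   0.07 ] [ 0.497 -0.165  0.093] 0.08499241151881609
 box rect [ 0.466 -0.264] [0.092 0.061] 88.58241271972656
  y-0.315 1 x 0.477 0.477 z 0.087
  y-0.305 106 x 0.436 0.495 z 0.083
  y-0.295 74 x 0.436 0.496 z 0.085
  y-0.285 74 x 0.435 0.496 z 0.085
  y-0.275 78 x 0.437 0.495 z 0.085
  y-0.265 76 x 0.437 0.495 z 0.085
  y-0.255 70 x 0.437 0.497 z 0.085
  y-0.245 72 x 0.439 0.497 z 0.085
  y-0.235 72 x 0.439 0.497 z 0.085
  y-0.225 43 x 0.438 0.497 z 0.085
  y-0.215 8 x 0.457 0.480 z 0.085
  y-0.205 2 x 0.479 0.479 z 0.083
  y-0.185 15 x 0.459 0.479 z 0.087
  y-0.175 28 x 0.458 0.479 z 0.087
  y-0.165 10 x 0.458 0.478 z 0.086
 lip 99 [ 0.455 -0.231  0.102] [ 0.481 -0.194  0.115]
 railpts 327 tabpts 69
 rail line [0.159 0.987 0.595 0.139] yaw dir 80.85762 [0.568 0.006 0.136] [0.634 0.348 0.155]
  y0.025 8 x 0.571 0.577 0.580 z 0.151 0.155
  y0.035 10 x 0.574 0.580 0.583 z 0.149 0.151
  y0.045 8 x 0.577 0.580 0.583 z 0.150 0.152
  y0.055 7 x 0.577 0.583 0.586 z 0.149 0.151
  y0.065 12 x 0.580 0.583 0.587 z 0.150 0.154
  y0.075 10 x 0.581 0.587 0.590 z 0.1
[... 2816 characters left out ...]
.148 0.152
  y0.205 14 x 0.603 0.607 0.612 z 0.149 0.154
  y0.215 11 x 0.605 0.609 0.615 z 0.148 0.152
  y0.225 13 x 0.606 0.611 0.615 z 0.148 0.152
  y0.235 11 x 0.609 0.611 0.618 z 0.147 0.153
  y0.245 40 x 0.593 0.608 0.623 z 0.154 0.184
  y0.255 34 x 0.593 0.610 0.623 z 0.156 0.186
  y0.265 31 x 0.595 0.609 0.623 z 0.154 0.185
  y0.275 12 x 0.615 0.619 0.625 z 0.147 0.152
  y0.285 12 x 0.615 0.620 0.624 z 0.149 0.151
  y0.295 11 x 0.618 0.623 0.627 z 0.147 0.152
  y0.305 13 x 0.618 0.623 0.627 z 0.149 0.153
  y0.315 13 x 0.621 0.627 0.630 z 0.148 0.152
  y0.325 10 x 0.623 0.627 0.630 z 0.149 0.152
  y0.335 19 x 0.621 0.629 0.636 z 0.150 0.155
  y0.345 12 x 0.621 0.628 0.636 z 0.150 0.154
```

View pics/c0.png

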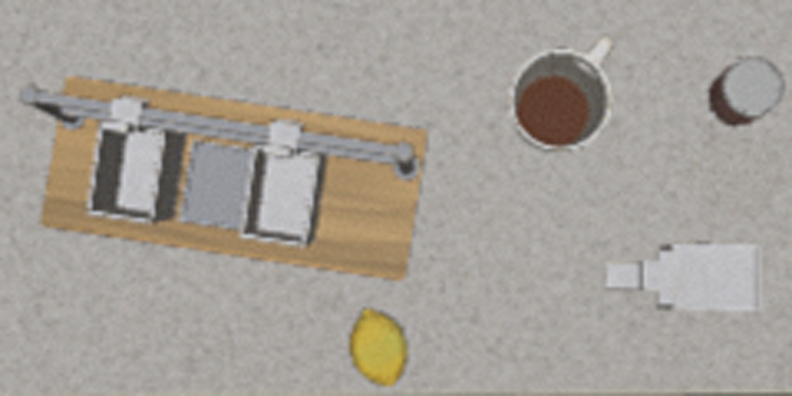

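```bash
python3 -m pendant '[{"claw":1,"dx":35,"dy":-35,"dz":10,"twist":-0.14},{"claw":1,"dx":70,"dy":-70,"dz":20,"twist":-0.28},{"claw":1,"dx":105,"dy":-105,"dz":30,"twist":-0.42},{"claw":1,"dx":140,"dy":-140,"dz":30,"twist":-0.56},{"claw":1,"dx":175,"dy":-175,"dz":30,"twist":-0.70},{"claw":1,"dx":210,"dy":-210,"dz":30,"twist":-0.84},{"claw":1,"dx":235,"dy":-250,"dz":30,"twist":-0.98},{"claw":1,"dx":250,"dy":-295,"dz":30,"twist":-1.12}]' 20
python3 -m pendant '[{"claw":1,"dx":6,"dy":-50,"dz":0,"twist":-0.1},{"claw":1,"dx":12,"dy":-100,"dz":0,"twist":-0.2},{"claw":1,"dx":20,"dy":-150,"dz":0,"twist":-0.2},{"claw":1,"dx":30,"dy":-200,"dz":0,"twist":-0.2},{"claw":1,"dx":36,"dy":-250,"dz":0,"twist":-0.2},{"claw":1,"dx":42,"dy":-300,"dz":0,"twist":-0.2},{"claw":1,"dx":49,"dy":-350,"dz":0,"twist":-0.2},{"claw":1,"dx":49,"dy":-400,"dz":0,"twist":-0.2}]'
python3 -m pendant '[{"claw":1,"dx":0,"dy":-50,"dz":0,"twist":0},{"claw":1,"dx":0,"dy":-85,"dz":-20,"twist":0},{"claw":1,"dx":0,"dy":-85,"dz":-60,"twist":0},{"claw":1,"dx":0,"dy":-85,"dz":-60,"twist":0}]'
python3 -c "
from h import *
s=r.get_state();print(s['q'].round(2),s['eef_rot'].round(3))"
```

```text
clock: 2.2
tool_pos: [0.423, 0.3049, 0.269]
eef_rot: [0.646, 0.764, 0.001, 0.0]
contact_force: [1.2, 0.5, 0.2]
opening: 0.999
finger_force: 0.0
clock: 3.0
tool_pos: [0.4706, -0.0921, 0.269]
eef_rot: [0.716, 0.698, 0.001, 0.001]
contact_force: [0.9, -0.7, 1.2]
opening: 1.003
finger_force: 0.0
clock: 3.4
tool_pos: [0.4668, -0.1753, 0.2056]
eef_rot: [0.717, 0.697, -0.002, -0.004]
contact_force: [-0.7, 1.0, 0.4]
opening: 1.001
finger_force: 0.0
[ 0.2   0.58  0.1   1.98 -0.1   0.59  0.34] [ 0.717  0.697 -0.002 -0.004]
```

```bash
python3 -m pendant '[{"claw":1,"dx":3,"dy":-4,"dz":-40,"twist":0},{"claw":1,"dx":3,"dy":-4,"dz":-80,"twist":0},{"claw":1,"dx":3,"dy":-4,"dz":-115,"twist":0},{"claw":1,"dx":3,"dy":-4,"dz":-142,"twist":0},{"claw":0.2,"dx":3,"dy":-4,"dz":-142,"twist":0},{"claw":0.2,"dx":3,"dy":-4,"dz":-142,"twist":0},{"claw":0.1,"dx":3,"dy":-4,"dz":-142,"twist":0},{"claw":0.1,"dx":3,"dy":-4,"dz":-142,"twist":0}]' 15
python3 -m pendant '[{"claw":0.1,"dx":0,"dy":0,"dz":0,"twist":0},{"claw":0.1,"dx":0,"dy":0,"dz":0,"twist":0}]'
```

```text
clock: 4.2
tool_pos: [0.4739, -0.1794, 0.0685]
eef_rot: [0.716, 0.698, 0.001, 0.001]
contact_force: [-0.2, 0.4, -0.4]
opening: 0.655
finger_force: 0.0
clock: 4.4
tool_pos: [0.4731, -0.1794, 0.0675]
eef_rot: [0.716, 0.698, 0.0, 0.001]
contact_force: [0.0, -0.4, -0.3]
opening: 0.482
finger_force: 0.0
```

```bash
python3 -m pendant '[{"claw":0.1,"dx":-3,"dy":0,"dz":-4,"twist":0},{"claw":0.1,"dx":-3,"dy":0,"dz":-4,"twist":0},{"claw":0.1,"dx":-3,"dy":0,"dz":-4,"twist":0},{"claw":0.1,"dx":-3,"dy":0,"dz":-4,"twist":0},{"claw":0.1,"dx":-3,"dy":0,"dz":-4,"twist":0},{"claw":0.1,"dx":-3,"dy":0,"dz":-4,"twist":0}]'
```

```text
clock: 5.0
tool_pos: [0.4696, -0.1793, 0.0627]
eef_rot: [0.716, 0.698, -0.0, -0.0]
contact_force: [-0.7, -0.4, -0.6]
opening: 0.263
finger_force: 15.0
```

```bash
python3 -m pendant '[{"claw":0.1,"dx":0,"dy":-8,"dz":11,"twist":0},{"claw":0.1,"dx":0,"dy":-16,"dz":21,"twist":0},{"claw":0.1,"dx":0,"dy":-26,"dz":31,"twist":0},{"claw":0.1,"dx":0,"dy":-36,"dz":40,"twist":0},{"claw":0.1,"dx":0,"dy":-47,"dz":48,"twist":0},{"claw":0.1,"dx":0,"dy":-58,"dz":55,"twist":0},{"claw":0.1,"dx":0,"dy":-70,"dz":60,"twist":0},{"claw":0.1,"dx":0,"dy":-83,"dz":65,"twist":0}]'
python3 -m pendant '[{"claw":0.1,"dx":0,"dy":-13,"dz":4,"twist":0},{"claw":0.1,"dx":0,"dy":-26,"dz":7,"twist":0},{"claw":0.1,"dx":0,"dy":-26,"dz":7,"twist":0}]'
python3 - <<'E'
from h import *
p,d,w=cloud("scene"); cv2.imwrite("pics/t1.png",cv2.resize(p[220:330,250:400],None,fx=5,fy=5,interpolation=2))
E
```

```text
clock: 5.8
tool_pos: [0.4696, -0.2632, 0.1281]
eef_rot: [0.716, 0.698, 0.0, -0.0]
contact_force: [0.3, -0.1, -2.4]
opening: 0.265
finger_force: 15.0
clock: 6.1
tool_pos: [0.4695, -0.2912, 0.135]
eef_rot: [0.717, 0.697, -0.0, 0.001]
contact_force: [-0.7, -1.8, -2.1]
opening: 0.267
finger_force: 15.0
```

View pics/t1.png

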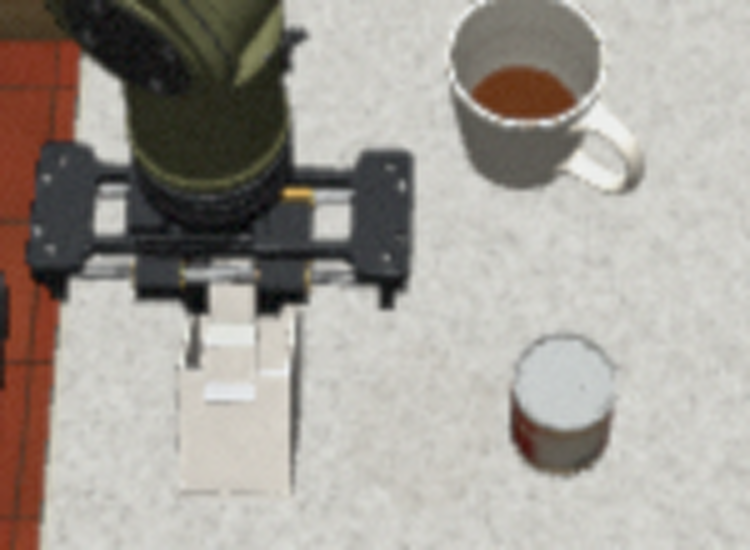

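The container has pivoted up to about 50° in the grip, with its tab between the fingers at (235,310) in the crop. I'll continue the arc.

```bash
python3 -m pendant '[{"claw":0.1,"dx":0,"dy":-13,"dz":2,"twist":0},{"claw":0.1,"dx":0,"dy":-27,"dz":2,"twist":0},{"claw":0.1,"dx":0,"dy":-40,"dz":1,"twist":0},{"claw":0.1,"dx":0,"dy":-54,"dz":-1,"twist":0},{"claw":0.1,"dx":0,"dy":-67,"dz":-5,"twist":0},{"claw":0.1,"dx":0,"dy":-79,"dz":-9,"twist":0},{"claw":0.1,"dx":0,"dy":-91,"dz":-15,"twist":0},{"claw":0.1,"dx":0,"dy":-102,"dz":-21,"twist":0}]'
python3 -m pendant '[{"claw":0.1,"dx":0,"dy":0,"dz":0,"twist":0},{"claw":0.45,"dx":0,"dy":0,"dz":0,"twist":0},{"claw":0.45,"dx":0,"dy":0,"dz":0,"twist":0},{"claw":0.5,"dx":0,"dy":0,"dz":0,"twist":0},{"claw":0.5,"dx":0,"dy":0,"dz":0,"twist":0},{"claw":0.7,"dx":0,"dy":0,"dz":0,"twist":0},{"claw":0.7,"dx":0,"dy":0,"dz":0,"twist":0},{"claw":0.7,"dx":0,"dy":0,"dz":0,"twist":0}]'
python3 -m pendant '[{"claw":0.7,"dx":0,"dy":0,"dz":40,"twist":0},{"claw":0.7,"dx":0,"dy":0,"dz":80,"twist":0},{"claw":0.7,"dx":0,"dy":50,"dz":90,"twist":0},{"claw":0.7,"dx":0,"dy":100,"dz":90,"twist":0},{"claw":0.7,"dx":0,"dy":150,"dz":90,"twist":0},{"claw":0.7,"dx":0,"dy":150,"dz":90,"twist":0}]'
python3 - <<'E'
from h import *
for n in("scene","top"):
    p,d,w=cloud(n); np.save(n+"1.npy",w); P=w.reshape(-1,3)
    if n=="top": cv2.imwrite("pics/t2.png",cv2.resize(p[180:260,340:460],None,fx=6,fy=6,interpolation=2))
    B=P[(P[:,0]>.38)&(P[:,0]<.56)&(P[:,1]>-.46)&(P[:,1]<-.2)&(P[:,2]>.012)]
    for z0,z1 in((.05,.085),(.104,.118),(.135,.155)):
        S=B[(B[:,2]>z0)&(B[:,2]<z1)&(B[:,2]<.2)]
        if len(S)>3: print(n,z0,len(S),S.min(0).round(3),S.max(0).round(3),np.median(S,0).round(3),cv2.minAreaRect(S[:,:2].astype(np.float32)))
    for q in ("container","container_tab","container_hook"):
        for k in nets.place_of(n,q)[:1]:
            c=np.array(k["position"])*[640,400]; print(n,q,round(k["confidence"],2),c.round(1))
E
```

```text
clock: 6.95
tool_pos: [0.4701, -0.3965, 0.116]
eef_rot: [0.717, 0.697, -0.001, 0.004]
contact_force: [-2.3, -5.9, 11.3]
opening: 0.265
finger_force: 15.0
clock: 7.75
tool_pos: [0.4698, -0.3901, 0.1137]
eef_rot: [0.716, 0.698, 0.0, -0.0]
contact_force: [-0.0, 0.7, 0.1]
opening: 0.697
finger_force: 0.0
clock: 8.35
tool_pos: [0.4704, -0.2316, 0.2038]
eef_rot: [0.712, 0.702, 0.002, -0.003]
contact_force: [-0.3, 0.3, -0.6]
opening: 0.7
finger_force: 0.0
scene 0.05 311 [ 0.437 -0.451  0.05 ] [ 0.497 -0.339  0.085] [ 0.467 -0.374  0.076] ((0.46728068590164185, -0.39483076333999634), (0.11138494312763214, 0.06037384271621704), 89.71614837646484)
scene 0.104 99 [ 0.455 -0.448  0.104] [ 0.478 -0.424  0.118] [ 0.467 -0.436  0.112] ((0.4663960337638855, -0.4359765946865082), (0.022992325946688652, 0.024133164435625076), 87.46221923828125)
scene 0.135 36 [ 0.457 -0.427  0.135] [ 0.479 -0.42   0.149] [ 0.467 -0.424  0.142] ((0.4677744507789612, -0.4233930706977844), (0.007192335557192564, 0.022284217178821564), 89.52227783203125)
scene container 0.58 [298.3 334.1]
scene container_tab 0.77 [293.6 327.1]
scene container_hook 0.68 [293.6 337.1]
top container_tab 0.4 [245.  177.1]
```

View pics/t2.png

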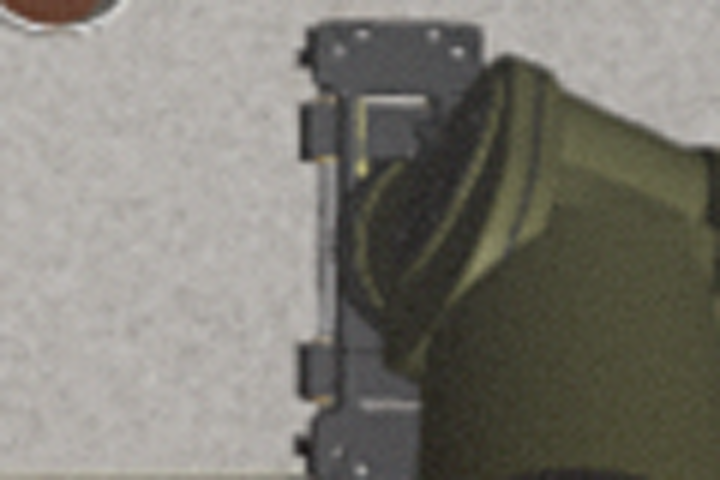

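```bash
python3 -m pendant '[{"claw":0.7,"dx":0,"dy":-20,"dz":0,"twist":-0.14},{"claw":0.7,"dx":0,"dy":-40,"dz":0,"twist":-0.28},{"claw":0.7,"dx":0,"dy":-65,"dz":0,"twist":-0.42},{"claw":0.7,"dx":-1,"dy":-90,"dz":0,"twist":-0.56},{"claw":0.7,"dx":-1,"dy":-115,"dz":0,"twist":-0.70},{"claw":0.7,"dx":-2,"dy":-140,"dz":0,"twist":-0.84},{"claw":0.7,"dx":-3,"dy":-165,"dz":0,"twist":-0.98},{"claw":0.7,"dx":-3,"dy":-190,"dz":0,"twist":-1.12}]'
python3 -m pendant '[{"claw":0.7,"dx":0,"dy":0,"dz":0,"twist":-0.14},{"claw":0.7,"dx":0,"dy":0,"dz":0,"twist":-0.28},{"claw":0.7,"dx":0,"dy":0,"dz":0,"twist":-0.42},{"claw":0.7,"dx":0,"dy":0,"dz":0,"twist":-0.43},{"claw":0.7,"dx":0,"dy":0,"dz":0,"twist":-0.43}]'
python3 -c "
from h import *
s=r.get_state();print(s['q'].round(2),s['tool_pos'].round(4)); q=s['eef_rot'];print(np.degrees(2*np.arctan2(q[1],q[0]))-90)"
```

```text
clock: 9.55
tool_pos: [0.466, -0.4321, 0.2036]
eef_rot: [0.978, 0.207, -0.0, 0.0]
contact_force: [0.4, -1.3, -0.3]
opening: 0.701
finger_force: 0.0
clock: 10.05
tool_pos: [0.4664, -0.4306, 0.2035]
eef_rot: [1.0, -0.001, -0.0, 0.0]
contact_force: [0.1, 0.5, -0.3]
opening: 0.698
finger_force: 0.0
[ 0.41  0.79  0.49  1.59 -0.46  0.87 -0.49] [ 0.4664 -0.4306  0.2035]
-90.16596674154314
```

```bash
python3 -m pendant '[{"claw":0.7,"dx":1,"dy":9,"dz":-30,"twist":0},{"claw":0.7,"dx":1,"dy":9,"dz":-60,"twist":0},{"claw":0.7,"dx":1,"dy":9,"dz":-87,"twist":0},{"claw":0.0,"dx":1,"dy":9,"dz":-87,"twist":0},{"claw":0.0,"dx":1,"dy":9,"dz":-87,"twist":0},{"claw":0,"dx":1,"dy":9,"dz":-87,"twist":0},{"claw":0,"dx":1,"dy":9,"dz":-87,"twist":0},{"claw":0,"dx":1,"dy":9,"dz":-87,"twist":0}]' 40
python3 -m pendant '[{"claw":0,"dx":0,"dy":0,"dz":0,"twist":0},{"claw":0,"dx":0,"dy":0,"dz":0,"twist":0},{"claw":0,"dx":0,"dy":0,"dz":0,"twist":0},{"claw":0,"dx":0,"dy":0,"dz":0,"twist":0}]'
```

```text
clock: 10.85
tool_pos: [0.4682, -0.4218, 0.118]
eef_rot: [1.0, -0.002, 0.001, 0.001]
contact_force: [-0.1, -0.1, 0.2]
opening: 0.27
finger_force: 0.0
clock: 11.25
tool_pos: [0.4676, -0.4211, 0.1165]
eef_rot: [1.0, -0.003, -0.0, -0.0]
contact_force: [0.5, 0.5, -2.3]
opening: 0.09
finger_force: 40.0
```

```bash
python3 -m pendant '[{"claw":0,"dx":0,"dy":0,"dz":10,"twist":0},{"claw":0,"dx":0,"dy":0,"dz":30,"twist":0},{"claw":0,"dx":0,"dy":0,"dz":60,"twist":0},{"claw":0,"dx":0,"dy":0,"dz":95,"twist":0},{"claw":0,"dx":0,"dy":0,"dz":130,"twist":0},{"claw":0,"dx":0,"dy":0,"dz":165,"twist":0},{"claw":0,"dx":0,"dy":0,"dz":195,"twist":0},{"claw":0,"dx":0,"dy":0,"dz":215,"twist":0}]'
python3 - <<'E'
from h import *
a=np.radians(-9.06)
for n in("scene","scene1","top"):
    P=np.load(n+".npy").reshape(-1,3); P=P[np.isfinite(P[:,0])]
    P=P[(P[:,0]>.45)&(P[:,0]<.7)&(P[:,1]>0)&(P[:,1]<.4)]
    R=P[(P[:,2]>.142)&(P[:,2]<.153)]; R=R[((R[:,1]<.1)&(R[:,1]>.03))|((R[:,1]>.145)&(R[:,1]<.235))|((R[:,1]>.28)&(R[:,1]<.325))]
    c=np.polyfit(R[:,1],R[:,0],1); yaw=-np.arctan(c[0]); print(n,"rail x at y=.19: %.4f yaw %.2f n%d"%(np.polyval(c,.19),np.degrees(yaw),len(R)))
    o=np.array([np.polyval(c,.19),.19]); X=np.array([np.cos(a),np.sin(a)]); Y=np.array([-np.sin(a),np.cos(a)])
    u=(P[:,:2]-o)@X; v=(P[:,:2]-o)@Y; z=P[:,2]
    for nm,m in(("R tab",(z>.163)&(v<0)),("L tab",(z>.163)&(v>0)),("R lip",(z>.15)&(z<.16)&(u>.005)&(v<0)),("L lip",(z>.15)&(z<.16)&(u>.005)&(v>0)),("R rim",(abs(z-.12)<.012)&(u<-.02)&(v<0)),("L rim",(abs(z-.12)<.012)&(u<-.02)&(v>0)),("R box",(z>.07)&(z<.13)&(u<-.03)&(v<0)),("L box",(z>.07)&(z<.13)&(u<-.03)&(v>0))):
        if m.sum()>4: print("  ",nm,m.sum(),"v",np.percentile(v[m],[2,98]).round(4),"u",np.percentile(u[m],[2,98]).round(4))
E
```

```text
clock: 12.05
tool_pos: [0.4678, -0.4217, 0.3349]
eef_rot: [1.0, -0.003, 0.001, 0.001]
contact_force: [0.5, -0.1, -2.0]
opening: 0.086
finger_force: 40.0
scene rail x at y=.19: 0.6035 yaw -8.90 n144
   R tab 33 v [-0.0872 -0.0602] u [-0.0227 -0.0135]
   L tab 889 v [0.0646 0.2116] u [-0.0165  0.0737]
   R lip 11 v [-0.1749 -0.0595] u [0.0052 0.008 ]
   L lip 10 v [0.0529 0.1375] u [0.0051 0.0088]
   R rim 132 v [-0.1042 -0.0407] u [-0.0929 -0.0244]
   L rim 132 v [0.0336 0.0988] u [-0.0931 -0.0207]
   R box 407 v [-0.104  -0.0401] u [-0.0924 -0.0315]
   L box 402 v [0.0344 0.0991] u [-0.0919 -0.031 ]
scene1 rail x at y=.19: 0.6035 yaw -8.98 n135
   R tab 31 v [-0.0849 -0.0589] u [-0.0224 -0.0124]
   L tab 892 v [0.0618 0.212 ] u [-0.0169  0.0739]
   R lip 9 v [-0.1794 -0.063 ] u [0.0054 0.0088]
   L lip 9 v [0.0522 0.1545] u [0.0055 0.0078]
   R rim 118 v [-0.1039 -0.0401] u [-0.0926 -0.0236]
   L rim 131 v [0.0344 0.0989] u [-0.0932 -0.0227]
   R box 387 v [-0.1035 -0.0402] u [-0.0902 -0.0315]
   L box 406 v [0.0344 0.0993] u [-0.0919 -0.0313]
top rail x at y=.19: 0.6051 yaw -9.04 n241
   R tab 25 v [-0.0845 -0.0631] u [-0.0222 -0.0146]
   L tab 7339 v [0.1182 0.2128] u [0.0072 0.0724]
   R lip 11 v [-0.1559 -0.0618] u [0.0058 0.0083]
   L lip 12 v [0.0536 0.1535] u [0.0054 0.0079]
   R rim 97 v [-0.1033 -0.0433] u [-0.0933 -0.0219]
   L rim 109 v [0.0351 0.095 ] u [-0.0933 -0.0219]
   R box 166 v [-0.1035 -0.0437] u [-0.093  -0.0319]
   L box 235 v [0.035  0.0945] u [-0.0929 -0.031 ]
```

```bash
python3 -m pendant '[{"claw":0,"dx":0,"dy":20,"dz":0,"twist":0.08},{"claw":0,"dx":0,"dy":55,"dz":0,"twist":0.18},{"claw":0,"dx":0,"dy":95,"dz":0,"twist":0.28},{"claw":0,"dx":0,"dy":135,"dz":0,"twist":0.38},{"claw":0,"dx":0,"dy":175,"dz":0,"twist":0.48},{"claw":0,"dx":0,"dy":215,"dz":0,"twist":0.58},{"claw":0,"dx":0,"dy":255,"dz":0,"twist":0.68},{"claw":0,"dx":0,"dy":295,"dz":0,"twist":0.78}]'
python3 -m pendant '[{"claw":0,"dx":5,"dy":40,"dz":0,"twist":0.1},{"claw":0,"dx":15,"dy":80,"dz":0,"twist":0.2},{"claw":0,"dx":30,"dy":120,"dz":0,"twist":0.3},{"claw":0,"dx":45,"dy":160,"dz":0,"twist":0.4},{"claw":0,"dx":65,"dy":200,"dz":0,"twist":0.5},{"claw":0,"dx":85,"dy":240,"dz":0,"twist":0.6},{"claw":0,"dx":105,"dy":275,"dz":0,"twist":0.64},{"claw":0,"dx":115,"dy":300,"dz":0,"twist":0.64}]'
python3 -m pendant '[{"claw":0,"dx":10,"dy":13,"dz":0,"twist":0},{"claw":0,"dx":10,"dy":13,"dz":0,"twist":0},{"claw":0,"dx":10,"dy":13,"dz":0,"twist":0},{"claw":0,"dx":10,"dy":13,"dz":0,"twist":0}]'
python3 - <<'E'
from h import *
s=r.get_state();q=s['eef_rot'];print(s['q'].round(2),s['tool_pos'].round(4),np.degrees(2*np.arctan2(q[1],q[0]))-90)
p,d,w=cloud("scene"); np.save("s2.npy",w); cv2.imwrite("pics/h1.png",cv2.resize(p[60:230,230:400],None,fx=3.5,fy=3.5,interpolation=2))
E
```

```text
clock: 12.85
tool_pos: [0.4671, -0.1248, 0.3323]
eef_rot: [0.925, 0.379, 0.0, 0.0]
contact_force: [0.6, 0.2, -1.6]
opening: 0.087
finger_force: 40.0
clock: 13.65
tool_pos: [0.5835, 0.1767, 0.3319]
eef_rot: [0.759, 0.651, 0.001, -0.0]
contact_force: [0.6, 0.1, -1.8]
opening: 0.09
finger_force: 40.0
clock: 14.05
tool_pos: [0.5923, 0.1847, 0.332]
eef_rot: [0.761, 0.649, -0.001, 0.0]
contact_force: [-0.3, -0.3, -2.0]
opening: 0.088
finger_force: 40.0
[-0.48  0.59  0.19  1.46 -0.12  1.09 -0.43] [0.5923 0.1847 0.332 ] -9.065832243655635
```

View pics/h1.png

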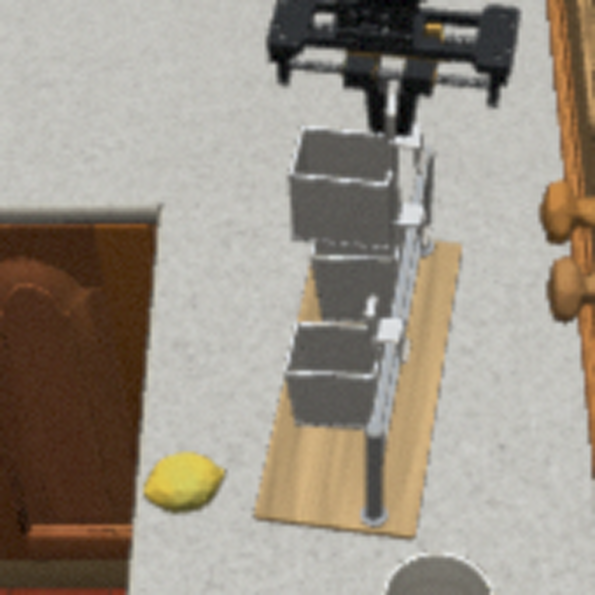

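The held container is above the gap, level, with its rim at (345,150) and its hook at (408,140) in the crop. I'll check its position relative to the rail using the same camera.

```bash
python3 - <<'E'
from h import *
a=np.radians(-9.0); P=np.load("s2.npy").reshape(-1,3); P=P[np.isfinite(P[:,0])]
X=np.array([np.cos(a),np.sin(a)]); Y=np.array([-np.sin(a),np.cos(a)]); o=np.array([.6035,.19])
u=(P[:,:2]-o)@X; v=(P[:,:2]-o)@Y; z=P[:,2]
k=(abs(v)<.06)&(u>-.13)&(u<.06)
for z0,z1 in((.2,.215),(.215,.24),(.24,.27),(.27,.29),(.288,.297),(.297,.31),(.31,.322),(.322,.335)):
    m=k&(z>z0)&(z<z1)
    if m.sum()>3: print(z0,z1,m.sum(),"u",np.percentile(u[m],[1,50,99]).round(4),"v",np.percentile(v[m],[1,50,99]).round(4))
m=k&(u<-.085)&(z>.19)&(z<.31); print("front wall top/bottom z",z[m].min(),z[m].max())
m=k&(v<-.025)&(z>.2)&(z<.31)&(u<-.02)
f=np.polyfit(z[m],v[m],1); print("side roll",np.degrees(np.arctan(f[0])))
m=k&(u>-.005)&(u<.02)&(z>.31)&(z<.34); print("crown",m.sum(),z[m].round(3)[:20],u[m].round(3)[:20])
E
```

```text
0.215 0.24 152 u [-0.0935 -0.0461 -0.0094] v [-0.0404 -0.0356  0.0212]
0.24 0.27 385 u [-0.0923 -0.0507 -0.0095] v [-0.0396 -0.0318  0.0258]
0.27 0.29 277 u [-0.0911 -0.0527 -0.0097] v [-0.04   -0.0289  0.0252]
0.288 0.297 140 u [-0.0928 -0.0531  0.0047] v [-0.0397 -0.0191  0.0257]
0.297 0.31 57 u [-0.0932 -0.0318  0.0159] v [-0.0401 -0.0152  0.0213]
0.31 0.322 14 u [-0.0118  0.0097  0.0122] v [-0.0218 -0.0171  0.0007]
0.322 0.335 48 u [-0.0211  0.0023  0.0119] v [-0.0206 -0.0136  0.0043]
front wall top/bottom z 0.21739910863768785 0.2999763513171605
side roll 0.075903822493118
crown 45 [0.33  0.331 0.329 0.327 0.329 0.338 0.331 0.33  0.326 0.337 0.333 0.331
 0.327 0.333 0.328 0.33  0.328 0.327 0.331 0.328] [ 0.005  0.008  0.006  0.008  0.011 -0.004  0.006  0.009  0.011 -0.004
 -0.001  0.004  0.006  0.01   0.012 -0.004 -0.001  0.001  0.005  0.007]
```

```bash
python3 -m pendant '[{"claw":0,"dx":1,"dy":4,"dz":0,"twist":0},{"claw":0,"dx":1,"dy":4,"dz":-15,"twist":0},{"claw":0,"dx":1,"dy":4,"dz":-35,"twist":0},{"claw":0,"dx":1,"dy":4,"dz":-55,"twist":0},{"claw":0,"dx":1,"dy":4,"dz":-75,"twist":0},{"claw":0,"dx":1,"dy":4,"dz":-95,"twist":0},{"claw":0,"dx":1,"dy":4,"dz":-115,"twist":0},{"claw":0,"dx":1,"dy":4,"dz":-132,"twist":0}]'
python3 -m pendant '[{"claw":0,"dx":0,"dy":0,"dz":0,"twist":0},{"claw":0,"dx":0,"dy":0,"dz":0,"twist":0}]'
python3 - <<'E'
from h import *
p,d,w=cloud("scene"); cv2.imwrite("pics/h2.png",cv2.resize(p[90:200,290:380],None,fx=6,fy=5.4,interpolation=2))
a=np.radians(-9.0); P=w.reshape(-1,3); P=P[np.isfinite(P[:,0])]
X=np.array([np.cos(a),np.sin(a)]); Y=np.array([-np.sin(a),np.cos(a)]); o=np.array([.6035,.19])
u=(P[:,:2]-o)@X; v=(P[:,:2]-o)@Y; z=P[:,2]
for z0,z1 in((.11,.13),(.13,.16),(.18,.2)):
    m=(abs(v)<.13)&(u>-.13)&(u<.04)&(z>z0)&(z<z1)
    for a0,b0 in((-.11,-.045),(-.05,.033),(.033,.11)):
        n=m&(v>a0)&(v<b0)&((u<-.012)|(z>.165))
        if n.sum()>3: print(z0,a0,n.sum(),"u",np.percentile(u[n],[1,50,99]).round(4),"v",np.percentile(v[n],[1,50,99]).round(4))
print(r.get_state()["tool_pos"])
E
```

```text
clock: 14.9
tool_pos: [0.5935, 0.1905, 0.1989]
eef_rot: [0.76, 0.65, -0.0, -0.0]
contact_force: [0.5, -0.0, -1.6]
opening: 0.085
finger_force: 40.0
clock: 15.1
tool_pos: [0.594, 0.1906, 0.2002]
eef_rot: [0.76, 0.65, 0.0, 0.0]
contact_force: [0.5, 0.2, -1.6]
opening: 0.086
finger_force: 40.0
0.11 -0.11 101 u [-0.094  -0.0547 -0.0122] v [-0.1039 -0.0984 -0.0454]
0.11 -0.05 227 u [-0.0921 -0.0576 -0.0177] v [-0.0478 -0.0278  0.0318]
0.11 0.033 33 u [-0.0942 -0.0729 -0.0491] v [0.0803 0.0945 0.1004]
0.13 -0.11 15 u [-0.0163 -0.0136 -0.0122] v [-0.0872 -0.0814 -0.0662]
0.13 -0.05 293 u [-0.0913 -0.0583 -0.0144] v [-0.0332  0.0011  0.0306]
0.18 -0.11 16 u [-0.0228 -0.0187 -0.0145] v [-0.0822 -0.0726 -0.0602]
0.18 -0.05 41 u [-0.0135  0.0072  0.0128] v [-0.0143 -0.0076  0.0123]
0.18 0.033 8 u [-0.0217 -0.0195 -0.0168] v [0.0542 0.0605 0.0773]
[0.59444165 0.19077354 0.20076639]
```

View pics/h2.png

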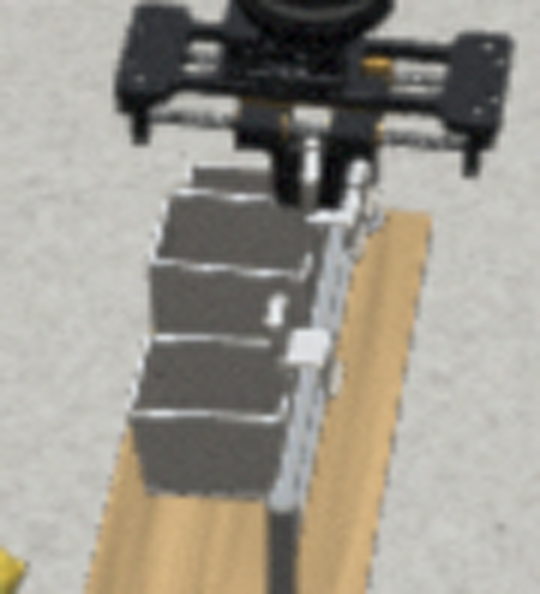

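The container sits between its neighbours, centred to about 2 mm, with its lip just above and behind the rail at (330,215) in the crop. I'll lower it onto the rail.

```bash
python3 -m pendant '[{"claw":0,"dx":-1,"dy":-2,"dz":-6,"twist":0},{"claw":0,"dx":-1,"dy":-2,"dz":-12,"twist":0},{"claw":0,"dx":-1,"dy":-2,"dz":-18,"twist":0},{"claw":0,"dx":-1,"dy":-2,"dz":-24,"twist":0},{"claw":0,"dx":-1,"dy":-2,"dz":-29,"twist":0},{"claw":0,"dx":-1,"dy":-2,"dz":-33,"twist":0},{"claw":0,"dx":-1,"dy":-2,"dz":-36,"twist":0},{"claw":0,"dx":-1,"dy":-2,"dz":-36,"twist":0}]'
python3 -m pendant '[{"claw":0,"dx":0,"dy":0,"dz":-2,"twist":0},{"claw":0,"dx":0,"dy":0,"dz":-4,"twist":0},{"claw":0,"dx":0,"dy":0,"dz":-4,"twist":0}]'
```

```text
clock: 15.95
tool_pos: [0.5925, 0.1887, 0.1633]
eef_rot: [0.76, 0.65, -0.0, -0.0]
contact_force: [0.1, -0.5, -1.4]
opening: 0.091
finger_force: 40.0
clock: 16.25
tool_pos: [0.5926, 0.1887, 0.1596]
eef_rot: [0.76, 0.65, -0.0, -0.0]
contact_force: [0.2, 0.4, -1.5]
opening: 0.086
finger_force: 40.0
```

```bash
python3 -m pendant '[{"claw":0,"dx":0,"dy":0,"dz":-1,"twist":0},{"claw":0,"dx":0,"dy":0,"dz":-2,"twist":0},{"claw":0,"dx":0,"dy":0,"dz":-2,"twist":0}]'
```

```text
clock: 16.55
tool_pos: [0.5928, 0.1888, 0.1589]
eef_rot: [0.76, 0.65, 0.0, 0.0]
contact_force: [-2.6, 0.6, 6.2]
opening: 0.087
finger_force: 40.0
```

```bash
python3 -m pendant '[{"claw":0.2,"dx":0,"dy":0,"dz":1,"twist":0},{"claw":0.3,"dx":0,"dy":0,"dz":1,"twist":0},{"claw":0.5,"dx":0,"dy":0,"dz":1,"twist":0},{"claw":0.5,"dx":0,"dy":0,"dz":1,"twist":0},{"claw":0.5,"dx":0,"dy":0,"dz":1,"twist":0},{"claw":0.5,"dx":0,"dy":0,"dz":1,"twist":0},{"claw":0.5,"dx":0,"dy":0,"dz":1,"twist":0}]'
python3 -m pendant '[{"claw":0.5,"dx":0,"dy":0,"dz":15,"twist":0},{"claw":0.5,"dx":0,"dy":0,"dz":35,"twist":0},{"claw":0.5,"dx":0,"dy":0,"dz":75,"twist":0},{"claw":0.5,"dx":0,"dy":0,"dz":120,"twist":0},{"claw":0.5,"dx":-50,"dy":0,"dz":130,"twist":0},{"claw":0.5,"dx":-100,"dy":-40,"dz":130,"twist":0},{"claw":0.5,"dx":-130,"dy":-80,"dz":130,"twist":0},{"claw":0.5,"dx":-130,"dy":-130,"dz":130,"twist":0}]'
python3 -m pendant '[{"claw":0.5,"dx":0,"dy":-50,"dz":0,"twist":0},{"claw":0.5,"dx":0,"dy":-100,"dz":0,"twist":0},{"claw":0.5,"dx":0,"dy":-150,"dz":0,"twist":0},{"claw":0.5,"dx":0,"dy":-150,"dz":0,"twist":0}]'
python3 - <<'E'
from h import *
p,d,w=cloud("scene"); cv2.imwrite("pics/h3.png",cv2.resize(p[90:220,270:390],None,fx=4.6,fy=4.6,interpolation=2))
a=np.radians(-9.0); P=w.reshape(-1,3); P=P[np.isfinite(P[:,0])]
X=np.array([np.cos(a),np.sin(a)]); Y=np.array([-np.sin(a),np.cos(a)]); o=np.array([.6035,.19])
u=(P[:,:2]-o)@X; v=(P[:,:2]-o)@Y; z=P[:,2]
for z0,z1 in((.11,.13),(.15,.16),(.165,.2)):
    m=(u>-.13)&(u<.03)&(z>z0)&(z<z1)&((u<-.012)|(z>.151))
    for a0,b0 in((-.11,-.04),(-.04,.036),(.036,.11)):
        n=m&(v>a0)&(v<b0)
        if n.sum()>3: print(z0,a0,n.sum(),"u",np.percentile(u[n],[1,50,99]).round(4),"v",np.percentile(v[n],[1,50,99]).round(4),"z",np.percentile(z[n],[50,99]).round(4))
E
```

```text
clock: 17.25
tool_pos: [0.5928, 0.1887, 0.1587]
eef_rot: [0.76, 0.65, 0.0, 0.0]
contact_force: [0.2, 0.5, 0.4]
opening: 0.503
finger_force: 0.0
clock: 18.05
tool_pos: [0.4606, 0.0712, 0.2889]
eef_rot: [0.758, 0.652, -0.001, -0.001]
contact_force: [1.6, -1.4, -0.3]
opening: 0.504
finger_force: 0.0
clock: 18.45
tool_pos: [0.4636, -0.0883, 0.2893]
eef_rot: [0.765, 0.645, -0.001, 0.002]
contact_force: [-0.2, 0.1, -0.4]
opening: 0.504
finger_force: 0.0
0.11 -0.11 43 u [-0.0919 -0.0285 -0.0129] v [-0.1042 -0.0989 -0.0408] z [0.1172 0.1243]
0.11 -0.04 103 u [-0.0941 -0.0616 -0.0125] v [-0.0349  0.0106  0.0356] z [0.1154 0.1287]
0.11 0.036 101 u [-0.0941 -0.0576 -0.0138] v [0.0361 0.0665 0.1002] z [0.1146 0.1247]
0.15 -0.11 66 u [-0.0161 -0.0011  0.0082] v [-0.1048 -0.0754 -0.0428] z [0.1552 0.1593]
0.15 -0.04 66 u [-0.0168 -0.0013  0.0072] v [-0.0372 -0.0045  0.034 ] z [0.1541 0.1595]
0.15 0.036 57 u [-0.0172 -0.0019  0.0085] v [0.0452 0.0637 0.106 ] z [0.1539 0.159 ]
0.165 -0.11 30 u [-0.0228 -0.0174 -0.0137] v [-0.0858 -0.0766 -0.0636] z [0.1828 0.189 ]
0.165 -0.04 27 u [-0.0222 -0.0172 -0.0136] v [-0.0158 -0.0081  0.0056] z [0.1837 0.1875]
0.165 0.036 28 u [-0.0218 -0.0174 -0.013 ] v [0.0541 0.0623 0.0775] z [0.179  0.1887]
```

View pics/h3.png

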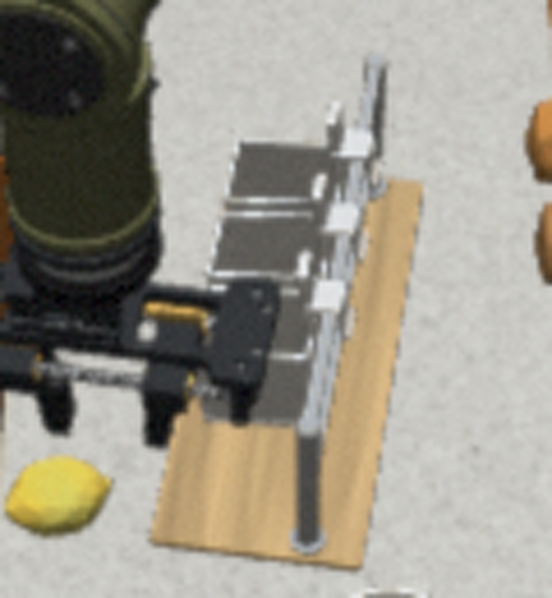

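All three containers hang alike: their tabs are at the same distance and height, and the neighbours have not moved. The hooks sit on the rail at (355,140), (340,218) and (328,295) in the crop. The gripper is clear, and the lemon is in place at (60,495). I'm handing in.

```bash
python3 -c "
from plant import r
print(r.finish_job())"
```

```text
the job is handed in; nothing more can be done
None
```

I stood the container upright on the worktop, let go of it, then hung it by its hook on the top rail between its neighbours. In the last picture the neighbours and the lemon had not moved and the gripper was clear. I did not measure the mug and tin again, and the job is handed in with no verdict returned.

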